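# Pull the dust cap off a returned wheel hub

## Task

Take the C-shaped cap puller off its tool rest, slide its fork right in under the lip of the dust cap on the clamped wheel hub and, going gently by feel, pull the cap straight up off the hub, so that the axle nut can be inspected. Set the cap down dome up in the shallow parts tray (do not drop it there), then hang the puller on its rest again. Work on the cap with the puller only, never with the fingers, and leave the other goods where they are.

Things in the scene. Friction and masses are not known exactly. Their poses are not given: they have to be found in the camera images.
- puller_grip (a point): Centre of the puller's handle, an upright brown bar 22 x 22 mm, 64 mm tall; the puller, 0.24 kg, is a C of flat steel strap 30 mm wide. Axes: z up, x the way the fork's tines and the C's mouth point. Under the handle the top strap (33 to 38 mm below this point, ending 13 mm ahead of it) runs back to a leg with its front 34 mm behind the handle's axis. Not reported while the fingers hold it
- puller: The puller; origin on the handle's axis at the underside of the top strap, 38 mm below puller_grip, same axes. The slotted leg carries the forked foot and is locked by a thumbscrew at the reach the last user chose: the foot's underside is 43 to 65 mm below this origin, different each time and not reported, so it must be felt. The screw stands out to 58 mm behind the axis. Its mass lies about 17 mm behind the axis
- puller_mouth (a point): A point in the C's mouth on the handle's axis, 20 mm below the puller's origin, same axes. Fork, seen from above: two flat tines along x, 4 mm thick, 7 mm wide, 42 mm clear between them, 56 mm over all, their tips 22 mm ahead of the axis; the web joining them runs from 21 to 39 mm behind it. So the fork is centred under the handle; at least 39 mm free above the tines
- rest_top (a point): Where the puller hangs: top of the rest's level tongue, 85 mm above the table, under the handle's axis. The tongue, 40 mm wide, 5 mm thick, reaches from its post (35 mm ahead of this point) to 28 mm behind it, to -x into the C's mouth, so that the top strap lies on it, the leg's front 6 mm clear of its end; the foot hangs free. To take the puller off, raise it a little, then move it out to -x
- hub_seat (a point): On the wheel hub's axis, at the top of its central barrel, where the cap's lip rests. Barrel 36 mm across, rising 6.5 mm above the flat face of a round flange 144 mm across. The height of this point differs, 82 to 97 mm above the table. Axes: z up; x, y, -x and -y each point through the middle of a gap between studs
- hub: Steel wheel hub unit clamped fast in a round grey stand; origin 81.5 mm below hub_seat, same axes. Four upright wheel studs, 12 mm thick, 27 mm tall above the flange face, on a 114.3 mm circle, with gaps of 69 mm between neighbours. The hub face gets scored above about 40 N from the puller
- cap_lip (a point): Centre of the underside of the cap's lip; with the cap seated it is at hub_seat, leaving 6.5 mm between hub face and lip for the 4 mm tines. Lip: rolled rim 54 mm across, 5 mm thick. It bends above about 20 N from the puller. The cap is held by four sprung balls in the bore: about 8 to 14 N upwards, free after 8 mm or so of lift
- cap: The dust cap, pressed steel, 50 g: above the lip a dome 40 mm across, 15 mm high; below it a skirt 26 mm across, 12 mm long, that sits snugly in the bore of the barrel. Origin at the centre of the bottom of the skirt, 12 mm below cap_lip; z up through the dome
- tray: Shallow open blue parts tray, fixed, 250 x 170 mm (its x and y), walls 4 mm thick and 30 mm high, floor 4 mm above its underside; origin at the centre of its underside, on the table. A wheel nut stands in the corner at its +x +y; the middle is free
- wheel_nut: Hexagon wheel nut 22 mm across, 18 mm tall, standing in the tray's corner; not to be disturbed
- oil_filter: White oil filter 74 mm across, 92 mm tall; not to be disturbed
- bearing: Ring bearing lying flat, 72 mm across, 17 mm tall; not to be disturbed
- brake_pad: Brake pad lying flat, 55 x 130 mm, 17 mm tall; not to be disturbed
- carton: Small carton 70 x 110 mm, 55 mm tall; not to be disturbed
- spacer: Aluminium spacer sleeve 48 mm across, 32 mm tall; not to be disturbed

How it is judged:
By the outcome, as a careful person would: the job done as asked, in the order asked, and still so for the second after the job is handed in, with the robot touching nothing.
It also fails if it takes over 72 s, if anything falls off the work surface, if the arm or the gripper's body presses on something with over 40 N, if the wrist force passes 120 N, or if a joint passes its speed limit or range.

## Robot

A 6-joint arm with a two-finger parallel gripper is mounted at the origin on the work surface. World frame = base frame: x ahead of the robot, y to its left, z up, the work surface at z = 0. Lengths are in mm, angles in rad, forces in N, time in s.
With the tool pointing down it reaches from about 350 to 975 mm from the base axis. Payload 7.1 kg.
Tool frame: the origin (TCP) lies at the very end of the fingers, on their centre line; the grasp point (between the pads) lies ctrl.hold_point_z behind it (ctrl.hold_point_z is the distance from the TCP to the grasp point, in mm); z points along the fingers, y is the line along which they close (so a half turn about z gives the same grasp; the last joint's range is limited). The gripper opens to 88 mm and grips with 3 to 60 N. Pads are 20 mm wide; open, the fingers measure 115 mm over their backs; the gripper's body (75 mm by 178 mm) begins 61 mm behind the grasp point.
Start: joints at [1.146, 0.423, 1.63, -0, 1.089, -0.019], TCP at [246.689, 574.238, 222.675] pointing down, gripper open.
Joint ranges: [-3, 3], [-0.9, 2.11], [0.09, 2.58], [-1.31, 4.45], [0.11, 2.69], [-2.54, 2.54]. Speed limits (rad/s): [2.39, 2.39, 3.01, 3.14, 3.14, 3.14].

## Interface

Orientations are given as a rotation vector (axis times angle).
In Python, from workcell import ctrl gives the robot as it stands. The module is installed in compiled form; this text tells all that it offers.
- The arm moves only by the shell command python3 -m creep 'ROWS'. ROWS is JSON, a list of rows, each an object with "translation": the shift along the tool's x, y, z in mm, a list of three; "angular": the turn, a rotation vector about the tool's x, y, z in rad, a list of three; "jaw": the opening, from 0 (shut) to 1 (fully open). A call has exactly 8 rows; each row is the pose to reach, as a shift and turn from the pose commanded when the call began, along the tool's axes at that moment; what a row does not reach only later rows make up. A row lasts 1/8 s, in which the tool goes at most 62.5 mm and 10.7 degrees, less where a joint would pass 70% of its speed; a pose out of reach is approached as far as the arm can. A call with a gripper value outside its range is refused whole. The fingers move at their own pace and stop on an object; the grip force is fixed at half the most. Time passes only in rows, so rows that repeat a pose let the fingers close, or fill a call up. It gives the time, the measured TCP pose, the force, the opening and the grip force at its end, in the units of the state.
- ctrl.get_obs(): the state, without advancing time (a new reading comes with each control period).
- ctrl.get_image(name): name is "scene" or "top"; returns the picture (420x560x3 uint8, red, green, blue); there is no depth.
- ctrl.camera_info(name): a dict with "camera_matrix" (3x3 intrinsics, pixels), "distortion" ([k1, k2, p1, p2, k3] as OpenCV has them; the pictures are not rectified), "world_from_camera" (4x4, takes a point from camera to world coordinates). Camera axes: x right, y up, looking along -z (the intrinsics and any distortion apply to the point x, -y, -z); pixel columns grow to the right and rows downward; lengths in mm; the calibration is good to about 2 mm. A picture is of the moment at which its call begins. camera_info takes no time and is no camera call.
- ctrl.close_job(): hands the job in; it is judged then, once.
Trained networks look in the newest picture that a camera, given by its name, has taken for a name from the list of things; names that differ only in an ending like _2 or _b are one class to them, and where a whole thing is asked for, a point or a joint stands for the part that bears it (a point fixed in the world has none). Each returns a list of dicts, best first, with "score" (0 to 1); they miss things now and then, are a little off and sometimes report something else, mostly with a low value. They report only what shows in the picture. A call takes as long as a camera call.
- ctrl.look_for(camera, label): "rect" ([left, top, right, bottom] in pixels, round what is visible of it).
The state is a dict: "t": time; "qpos": joint angles; "qvel": joint speeds; "joint_torque": joint torques, N m; "ee_pos": TCP position; "orientation": TCP orientation; "ft_force": force on the tool from outside, world axes, zero at the start; "moment": the same for the moment, N m; "width": finger opening in mm; "grasp_force": force on a finger pad.
Only numpy, scipy, OpenCV 4.12 (cv2) and the standard library are available. Lean on these libraries where they do the work, as an engineer would, in place of code of your own. Each camera call takes 0.05 s, during which the arm holds its last target. There are 200 camera calls.

## Working session

There is one attempt and no reset: what is moved stays moved. The work goes in short steps, Python scripts to look and compute and a shell command to move; the robot and the scene stay as the last step left them, time stands still between calls to the robot, and variables do not carry over. Pictures are saved under pics/ and viewed, at most 12 in all, crops included, and the job is handed in when it is done.

```bash
mkdir -p pics
cat > h.py <<'E'
import numpy as np, cv2
from workcell import ctrl
from scipy.spatial.transform import Rotation as R
def shot(c,name):
    im=ctrl.get_image(c); cv2.imwrite('pics/'+name,im[:,:,::-1]); return im
def ray(c,uv):
    i=ctrl.camera_info(c); K=np.array(i['camera_matrix'],float); d=np.array(i['distortion'],float)
    p=cv2.undistortPoints(np.array([[uv]],float),K,d)[0,0]
    T=np.array(i['world_from_camera'],float)
    v=T[:3,:3]@np.array([p[0],-p[1],-1]); return T[:3,3],v
def atz(c,uv,z):
    o,v=ray(c,uv); return o+v*(z-o[2])/v[2]
def proj(c,P):
    i=ctrl.camera_info(c); K=np.array(i['camera_matrix'],float); d=np.array(i['distortion'],float)
    T=np.linalg.inv(np.array(i['world_from_camera'],float)); q=T[:3,:3]@np.array(P,float)+T[:3,3]
    q=np.array([[q[0],-q[1],-q[2]]]); return cv2.projectPoints(q,np.zeros(3),np.zeros(3),K,d)[0][0,0]
def tri(a,b):
    (o1,v1),(o2,v2)=ray('scene',a),ray('top',b)
    A=np.stack([v1,-v2],1); s=np.linalg.lstsq(A,o2-o1,rcond=None)[0]
    p,q=o1+s[0]*v1,o2+s[1]*v2; return (p+q)/2,np.linalg.norm(p-q)
E
python3 - <<'E'
from h import *
np.set_printoptions(precision=1,suppress=True)
for c in('scene','top'):
    shot(c,c+'0.png'); i=ctrl.camera_info(c); print(c,np.array(i['world_from_camera']),i['camera_matrix'],i['distortion'])
    for n in ['puller','puller_grip','puller_mouth','rest_top','hub_seat','hub','cap_lip','cap','tray','oil_filter','carton','spacer','wheel_nut']:
        print(n,[(np.round(r['rect']).tolist(),round(r['score'],2)) for r in ctrl.look_for(c,n)[:2]])
o=ctrl.get_obs(); print(o, ctrl.hold_point_z)
E
```

```text
scene [[  -0.8   -0.5    0.4 1022.9]
 [   0.6   -0.6    0.5  531.5]
 [   0.     0.7    0.7  815.5]
 [   0.     0.     0.     1. ]] [[478.7   0.  279.7]
 [  0.  478.7 201.2]
 [  0.    0.    1. ]] [-0.2  0.   0.   0.   0. ]
puller [([233.0, 92.0, 262.0, 147.0], 0.84), ([339.0, 241.0, 492.0, 355.0], 0.5)]
puller_grip [([231.0, 93.0, 264.0, 149.0], 0.87)]
puller_mouth [([228.0, 94.0, 266.0, 147.0], 0.55)]
rest_top [([211.0, 116.0, 246.0, 158.0], 0.93)]
hub_seat [([244.0, 160.0, 310.0, 236.0], 0.7)]
hub [([245.0, 161.0, 310.0, 234.0], 0.76)]
cap_lip [([266.0, 176.0, 288.0, 197.0], 0.62)]
cap [([241.0, 161.0, 310.0, 231.0], 0.74), ([265.0, 174.0, 290.0, 195.0], 0.59)]
tray [([340.0, 239.0, 493.0, 356.0], 0.74)]
oil_filter [([238.0, 300.0, 280.0, 356.0], 0.61)]
carton [([145.0, 179.0, 180.0, 227.0], 0.71), ([245.0, 163.0, 312.0, 232.0], 0.7)]
spacer [([186.0, 239.0, 210.0, 268.0], 0.74)]
wheel_nut [([266.0, 174.0, 289.0, 197.0], 0.71), ([379.0, 326.0, 394.0, 339.0], 0.59)]
top [[   0.     1.    -0.1  465.2]
 [  -1.     0.     0.    27.9]
 [   0.     0.1    1.  1131.8]
 [   0.     0.     0. 
[... 522 characters left out ...]
_filter [([186.0, 101.0, 228.0, 145.0], 0.61)]
carton [([364.0, 111.0, 424.0, 169.0], 0.93), ([187.0, 98.0, 229.0, 148.0], 0.23)]
spacer [([305.0, 124.0, 327.0, 146.0], 0.63), ([190.0, 100.0, 227.0, 147.0], 0.37)]
wheel_nut [([137.0, 202.0, 146.0, 212.0], 0.67), ([305.0, 220.0, 333.0, 244.0], 0.28)]
{'t': 1.4, 'qpos': array([ 1.1,  0.4,  1.6,  0. ,  1.1, -0. ]), 'qvel': array([-0.,  0.,  0., -0.,  0.,  0.]), 'joint_torque': array([ -0. , -54.5, -27.4,   0.1,   0. ,   0. ]), 'ee_pos': array([246.7, 574.2, 222.7]), 'orientation': array([-0.6, -3.1,  0. ]), 'ft_force': array([ 0.1, -0.6,  0.6]), 'moment': array([-0., -0.,  0.]), 'grasp_force': 0.0, 'width': 87.92336785316296} 18.700000000000003
```

View pics/scene0.png

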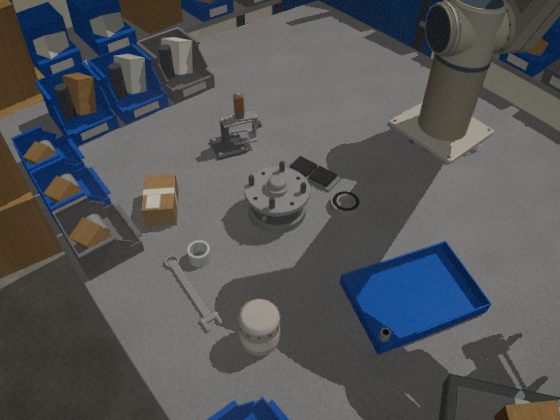

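View pics/top0.png

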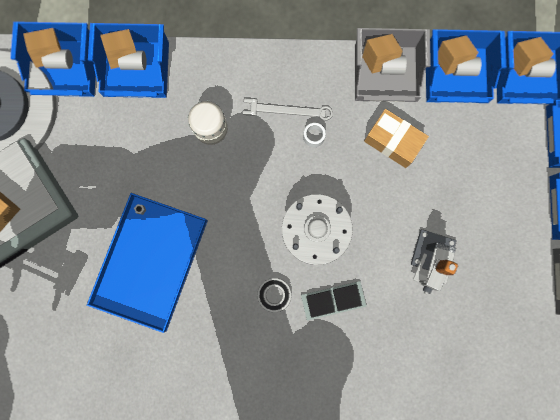

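Scene: puller on its rest at (238,110), hub at (277,190), tray at (415,295). Top: handle at (450,268), hub at (317,229), tray at (148,262), nut at (139,209). I'll take enlarged crops for detail.

Run:
```python
import cv2,numpy as np
t=cv2.imread('pics/top0.png'); s=cv2.imread('pics/scene0.png')
f=lambda a,x,y,w,h,k:cv2.resize(a[y:y+h,x:x+w],None,fx=k,fy=k,interpolation=cv2.INTER_CUBIC)
a=f(t,400,205,70,100,6)  # 420x600 
b=f(s,200,85,70,75,5)    # 350x375
o=np.zeros((600,780,3),np.uint8); o[:,:420]=a; o[:375,425:775]=b; cv2.imwrite('pics/c1.png',o)
a=f(t,270,180,95,95,4); b=f(s,235,150,85,85,4)
o=np.zeros((385,780,3),np.uint8); o[:380,:380]=a; o[:340,400:740]=b; cv2.imwrite('pics/c2.png',o)
```

```text
(no output)
```

View pics/c1.png

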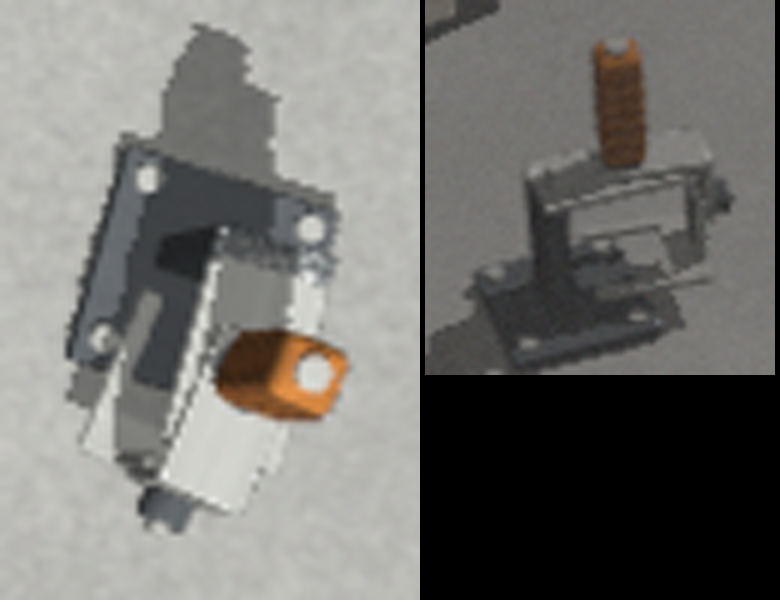

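View pics/c2.png

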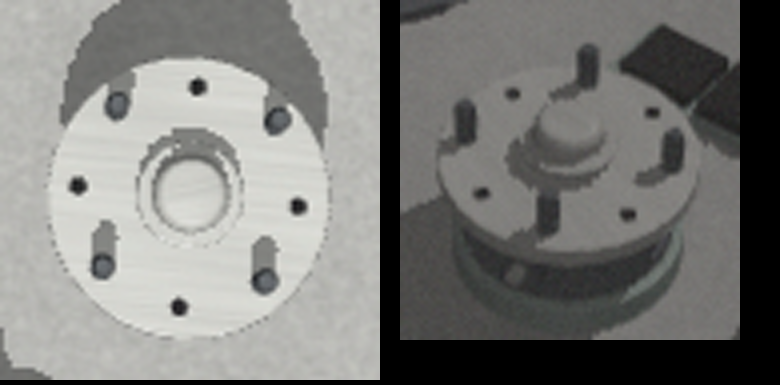

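Crop 1 shows the handle top at top-view px (452.7,267) and scene px (238,94.6), with the base plate and strap yawed about -15°. Crop 2 shows the four stud tops, with the dark holes in the gaps between them. I'll fit the poses from these.

```bash
cat > fit.py <<'E'
from h import *
from scipy.optimize import least_squares
np.set_printoptions(precision=2,suppress=True)
c=lambda L,ox,oy,k,x0=0:[((u-x0)/k+ox,v/k+oy) for u,v in L]
ts=c([(117,103),(278,119),(264,280),(102,265)],270,180,4); ss=c([(548,197),(465,105),(587,50),(675,133)],235,150,4,400)
th=c([(198,87),(298,206),(179,307),(78,186)],270,180,4); sh=c([(481,193),(512,94),(653,113),(628,214)],235,150,4,400)
def res(p,full=False):
    x,y,z,a,r=p; e=[]
    for tl,sl,off,rad,zz in((ts,ss,np.pi/4,57.15,z+20.5),(th,sh,0,r,z-6.5)):
        P=[(x+rad*np.cos(a+off+k*np.pi/2),y+rad*np.sin(a+off+k*np.pi/2),zz) for k in range(4)]
        for cam,L in(('top',tl),('scene',sl)):
            q=[proj(cam,p_) for p_ in P]
            for l in L:
                d=[np.subtract(l,b) for b in q]; e.append(min(d,key=np.linalg.norm))
    return np.ravel(e)
g=atz('top',(317,229),85)
best=min((least_squares(res,[g[0],g[1],88,a,50]) for a in(-.3,0,.3)),key=lambda s:s.cost)
print('hub x y z yaw r',best.x,best.cost); print(res(best.x).reshape(-1,2).T)
t=(452.7,267);s=(238,94.6)
print('handle top tri',tri(s,t),'top@155',atz('top',t,155),'scene@155',atz('scene',s,155))
T=lambda u,v:(u/6+400,v/6+205)
for n,a,b,z in(('plate',(125,135),(335,195),5),('plateL',(65,360),(125,135),5),('strapL',(162,480),(195,340),90),('rear',(162,480),(240,512),90)):
    A,B=atz('top',T(*a),z),atz('top',T(*b),z); print(n,A[:2],B[:2],np.degrees(np.arctan2(*(B-A)[1::-1])))
for z,k in((30,[(132,194),(207,220),(165,331),(88,304)]),):
    P=np.array([atz('top',q,z)[:2] for q in k]); print('tray',P,P.mean(0),[np.degrees(np.arctan2(*(P[i]-P[j])[::-1])) for i,j in((0,3),(1,2))],[np.linalg.norm(P[i]-P[i-1]) for i in range(4)])
o=ctrl.get_obs();print('tool axes',R.from_rotvec(o['orientation']).as_matrix())
E
python3 fit.py
```

```text
hub x y z yaw r [559.03 -40.98  79.07  -0.08  56.16] 1.2298334235168844
[[ 0.04 -0.19 -0.43 -0.06  0.08  0.08 -0.24  0.27  0.33  0.11  0.28  0.23
  -0.08 -0.08  0.36  0.08]
 [-0.08  0.17 -0.14 -0.12  0.75  0.3   0.48  0.02 -0.03 -0.12  0.02 -0.03
  -0.52 -0.2  -0.26 -0.58]]
handle top tri (array([ 483.74, -289.53,  152.82]), np.float64(1.7292203765443712)) top@155 [ 484.33 -289.46  155.  ] scene@155 [ 485.06 -286.02  155.  ]
plate [ 571.55 -270.87] [ 550.87 -346.59] -105.27424380252087
plateL [ 490.41 -247.89] [ 571.55 -270.87] -15.815084598424907
strapL [ 449.54 -258.59] [ 495.65 -270.44] -14.41493763641244
rear [ 449.54 -258.59] [ 439.41 -284.21] -111.59432537112343
tray [[631.86 348.34]
 [578.78 188.12]
 [348.41 267.02]
 [401.16 427.65]] [490.05 307.78] [np.float64(-18.971429254999343), np.float64(-18.903864772026246)] [np.float64(243.960541312619), np.float64(168.7823194128932), np.float64(243.511457187039), np.float64(169.0750762542373)]
tool axes [[-0.92  0.39 -0.  ]
 [ 0.39  0.92 -0.  ]
 [ 0.   -0.   -1.  ]]
```

```bash
cat > mv.py <<'E'
from h import *
import sys
# usage: mv.py x y z yawdeg(puller x axis)
o=ctrl.get_obs(); p=np.array(o['ee_pos']); M=R.from_rotvec(o['orientation'])
x,y,z,a=map(float,sys.argv[1:5])
G=R.from_matrix(np.array([[-np.cos(np.radians(a)),-np.sin(np.radians(a)),0],[-np.sin(np.radians(a)),np.cos(np.radians(a)),0],[0,0,-1]]).T)
print('trans',np.round(M.inv().apply(np.array([x,y,z])-p),1),'ang',np.round((M.inv()*G).as_rotvec(),4),'t',o['t'],'pos',np.round(p,1),'ft',np.round(o['ft_force'],1))
E
python3 mv.py 484.3 -288.5 200 -15.3
```

```text
trans [-558.9 -698.9   22.7] ang [-0.     -0.     -0.1388] t 1.4 pos [246.7 574.2 222.7] ft [ 0.1 -0.6  0.6]
```

```bash
python3 -m creep '[{"translation":[-20,-25,0],"angular":[0,0,0],"jaw":1},{"translation":[-55,-69,0],"angular":[0,0,0],"jaw":1},{"translation":[-90,-112,0],"angular":[0,0,0],"jaw":1},{"translation":[-125,-156,0],"angular":[0,0,0],"jaw":1},{"translation":[-160,-200,0],"angular":[0,0,0],"jaw":1},{"translation":[-195,-244,0],"angular":[0,0,0],"jaw":1},{"translation":[-230,-288,0],"angular":[0,0,0],"jaw":1},{"translation":[-265,-331,0],"angular":[0,0,0],"jaw":1}]' && python3 -m creep '[{"translation":[-35,-44,0],"angular":[0,0,-0.02],"jaw":1},{"translation":[-73,-91,5],"angular":[0,0,-0.04],"jaw":1},{"translation":[-111,-139,10],"angular":[0,0,-0.06],"jaw":1},{"translation":[-149,-186,15],"angular":[0,0,-0.08],"jaw":1},{"translation":[-187,-234,20],"angular":[0,0,-0.1],"jaw":1},{"translation":[-225,-282,22],"angular":[0,0,-0.12],"jaw":1},{"translation":[-263,-329,22],"angular":[0,0,-0.139],"jaw":1},{"translation":[-294,-368,22],"angular":[0,0,-0.139],"jaw":1}]'; python3 mv.py 484.3 -288.5 104.3 -15.3
```

```text
t: 2.4
ee_pos: [359.9, 163.9, 223.0]
orientation: [0.632, 3.076, 0.001]
ft_force: [1.5, -0.1, -0.0]
width: 87.7
grasp_force: 0.0
t: 3.4
ee_pos: [484.8, -291.2, 200.7]
orientation: [0.419, 3.113, -0.0]
ft_force: [0.3, -0.4, 0.6]
width: 87.7
grasp_force: 0.0
trans [ 1.2  2.5 96.4] ang [-0.0002  0.0006 -0.0006] t 3.4 pos [ 484.8 -291.2  200.7] ft [ 0.3 -0.4  0.6]
```

```bash
python3 -m creep '[{"translation":[0,1,15],"angular":[0,0,0],"jaw":1},{"translation":[1,2,35],"angular":[0,0,0],"jaw":1},{"translation":[1,2.5,55],"angular":[0,0,0],"jaw":1},{"translation":[1,2.5,75],"angular":[0,0,0],"jaw":1},{"translation":[1,2.5,90],"angular":[0,0,0],"jaw":1},{"translation":[1,2.5,96],"angular":[0,0,0],"jaw":1},{"translation":[1,2.5,96],"angular":[0,0,0],"jaw":0.6},{"translation":[1,2.5,96],"angular":[0,0,0],"jaw":0.6}]'
python3 - <<'E'
from h import *
a=shot('top','t2.png'); b=shot('scene','s2.png')
f=lambda a,x,y,w,h,k:cv2.resize(a[y:y+h,x:x+w,::-1],None,fx=k,fy=k,interpolation=cv2.INTER_CUBIC)
cv2.imwrite('pics/c3.png',np.hstack([f(a,400,210,80,100,5),f(b,200,70,75,100,5)]))
E
```

```text
t: 4.4
ee_pos: [484.5, -286.2, 105.3]
orientation: [0.418, 3.113, -0.001]
ft_force: [0.5, -0.4, 0.1]
width: 71.5
grasp_force: 0.0
```

View pics/c3.png

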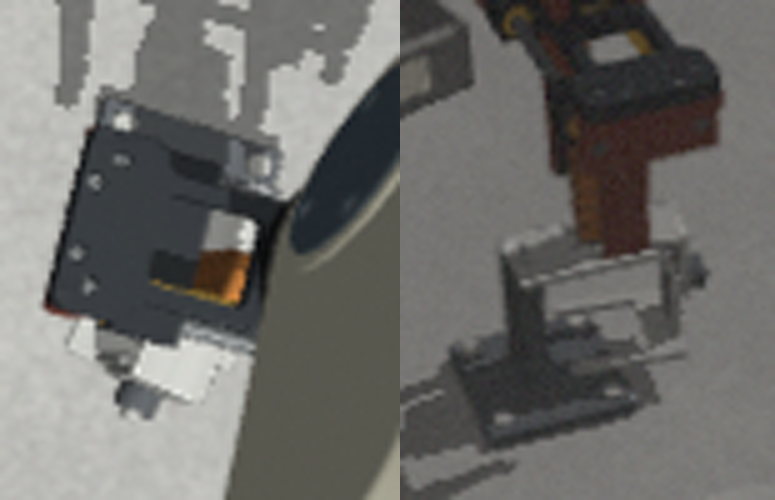

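The handle stands between the open fingers, clear on both sides, and the fingertips stay above the strap. Closing.

```bash
python3 -m creep '[{"translation":[0,-2,0],"angular":[0,0,0],"jaw":0.4},{"translation":[0,-2,0],"angular":[0,0,0],"jaw":0.3},{"translation":[0,-2,0],"angular":[0,0,0],"jaw":0.2},{"translation":[0,-2,0],"angular":[0,0,0],"jaw":0.1},{"translation":[0,-2,0],"angular":[0,0,0],"jaw":0},{"translation":[0,-2,0],"angular":[0,0,0],"jaw":0},{"translation":[0,-2,0],"angular":[0,0,0],"jaw":0},{"translation":[0,-2,0],"angular":[0,0,0],"jaw":0}]'
python3 - <<'E'
from h import *
print(ctrl.get_obs()['ft_force'])
E
```

```text
t: 5.5
ee_pos: [483.4, -287.8, 104.7]
orientation: [-0.418, -3.113, -0.0]
ft_force: [-0.8, 1.4, 2.9]
width: 22.1
grasp_force: 30.0
[-0.82685801  1.36179741  2.91235793]
```

```bash
python3 -m creep '[{"translation":[0,0,-4],"angular":[0,0,0],"jaw":0},{"translation":[0,0,-10],"angular":[0,0,0],"jaw":0},{"translation":[10,0,-10],"angular":[0,0,0],"jaw":0},{"translation":[32,0,-10],"angular":[0,0,0],"jaw":0},{"translation":[56,0,-10],"angular":[0,0,0],"jaw":0},{"translation":[75,0,-14],"angular":[0,0,0],"jaw":0},{"translation":[80,0,-55],"angular":[0,0,0],"jaw":0},{"translation":[80,0,-100],"angular":[0,0,0],"jaw":0}]'
python3 - <<'E'
from h import *
print(ctrl.get_obs()['ft_force'])
E
python3 mv.py 503.2 -36.5 215 -4.6
```

```text
t: 6.5
ee_pos: [404.9, -266.2, 205.3]
orientation: [-0.418, -3.112, -0.001]
ft_force: [0.9, 0.0, -1.7]
width: 22.2
grasp_force: 30.0
[ 0.94202705  0.02881222 -1.68913515]
trans [-34.1 247.5  -9.6] ang [ 0.0008 -0.0018 -0.1869] t 6.5 pos [ 404.9 -266.2  205.3] ft [ 0.9  0.  -1.7]
```

```bash
python3 -m creep '[{"translation":[-2,15,-4],"angular":[0,0,-0.02],"jaw":0},{"translation":[-7,55,-10],"angular":[0,0,-0.05],"jaw":0},{"translation":[-14,105,-10],"angular":[0,0,-0.09],"jaw":0},{"translation":[-21,155,-10],"angular":[0,0,-0.13],"jaw":0},{"translation":[-28,205,-10],"angular":[0,0,-0.16],"jaw":0},{"translation":[-32,235,-10],"angular":[0,0,-0.187],"jaw":0},{"translation":[-34,247,-10],"angular":[0,0,-0.187],"jaw":0},{"translation":[-34,247,-10],"angular":[0,0,-0.187],"jaw":0}]'; python3 mv.py 503.2 -36.5 180 -4.6
python3 - <<'E'
from h import *
a=shot('top','t3.png'); b=shot('scene','s3.png')
f=lambda a,x,y,w,h,k:cv2.resize(a[y:y+h,x:x+w,::-1],None,fx=k,fy=k,interpolation=cv2.INTER_CUBIC)
cv2.imwrite('pics/c4.png',np.hstack([f(a,265,170,95,140,4),f(b,235,90,100,140,4)]))
print(ctrl.get_obs()['ft_force'])
E
```

```text
t: 7.5
ee_pos: [503.7, -37.0, 213.8]
orientation: [-0.123, -3.138, 0.0]
ft_force: [-0.2, -1.1, -2.6]
width: 21.7
grasp_force: 30.0
trans [ 0.5  0.5 33.8] ang [-0.0002 -0.0015  0.0017] t 7.5 pos [503.7 -37.  213.8] ft [-0.2 -1.1 -2.6]
[-0.08911269 -0.50649214 -2.01206475]
```

View pics/c4.png

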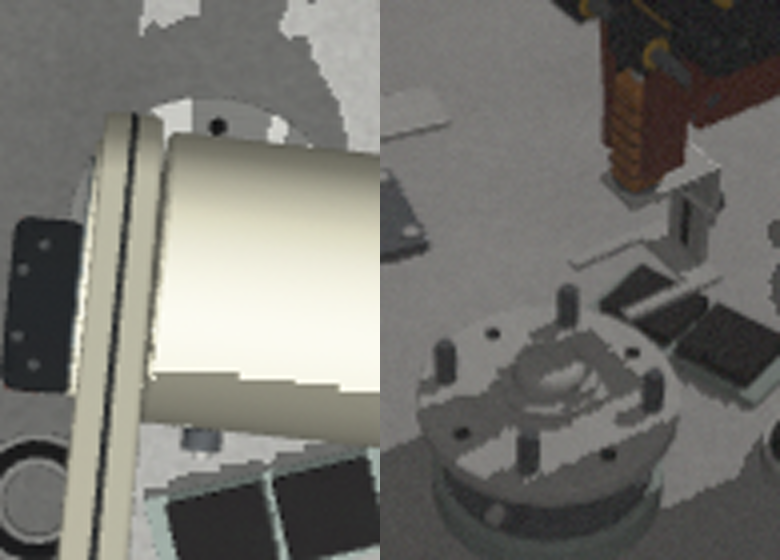

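Scene crop: the puller is held level, with tine tips at about scene px (283,156) and (297,168), in front of and above the hub. I'll estimate the foot depth from these.

Run:
```python
from h import *
from scipy.optimize import least_squares
np.set_printoptions(precision=2,suppress=True)
a=np.radians(-4.6);c,s=np.cos(a),np.sin(a)
W=lambda x,y,z,q=(503.7,-37):(q[0]+c*x-s*y,q[1]+s*x+c*y,z)
px=[(283.25,156),(297,168)]
for d in range(43,66,4):
    zt=213.8-19.7-d+4; print(d,[proj('scene',W(22,y,zt)) for y in(-28,-24.5,24.5,28)])
print(px); print('strap front',[proj('scene',W(13,y,213.8-19.7+5)) for y in(-15,15)],[((u-380)/4+235,90+v/4) for u,v in((603,182),(640,199))])
# handle top from scene? hub refit with z=82
import fit
g=least_squares(lambda p:fit.res([p[0],p[1],82,p[2],p[3]]),[559,-41,-.08,56]); print('hub z82',g.x,g.cost)
```

```text
43 [array([282.89, 146.97]), array([283.83, 147.86]), array([297.32, 160.75]), array([298.31, 161.7 ])]
47 [array([282.86, 148.4 ]), array([283.8, 149.3]), array([297.25, 162.19]), array([298.24, 163.14])]
51 [array([282.83, 149.83]), array([283.76, 150.72]), array([297.18, 163.63]), array([298.16, 164.58])]
55 [array([282.81, 151.25]), array([283.73, 152.14]), array([297.1 , 165.05]), array([298.09, 166.  ])]
59 [array([282.78, 152.66]), array([283.7 , 153.56]), array([297.03, 166.47]), array([298.01, 167.42])]
63 [array([282.75, 154.07]), array([283.67, 154.96]), array([296.96, 167.88]), array([297.94, 168.83])]
[(283.25, 156), (297, 168)]
strap front [array([290.43, 132.44]), array([298.99, 140.23])] [(290.75, 135.5), (300.0, 139.75)]
hub x y z yaw r [559.03 -40.98  79.07  -0.08  56.16] 1.2298334235168844
[[ 0.04 -0.19 -0.43 -0.06  0.08  0.08 -0.24  0.27  0.33  0.11  0.28  0.23
  -0.08 -0.08  0.36  0.08]
 [-0.08  0.17 -0.14 -0.12  0.75  0.3   0.48  0.02 -0.03 -0.12  0.02 -0.03
  -0.52 -0.2  -0.26 -0.58]]
handle top tri (array([ 483.74, -289.53,  152.82]), np.float64(1.7292203765443712)) top@155 [ 484.33 -289.46  155.  ] scene@155 [ 485.06 -286.02  155.  ]
plate [ 571.55 -270.87] [ 550.87 -346.59] -105.27424380252087
plateL [ 490.41 -247.89] [ 571.55 -270.87] -15.815084598424907
strapL [ 449.54 -258.59] [ 495.65 -270.44] -14.41493763641244
rear [ 449.54 -258.59] [ 439.41 -284.21] -111.59432537112343
tray [[631.86 348.34]
 [578.78 188.12]
 [348.41 267.02]
 [401.16 427.65]] [490.05 307.78] [np.float64(-18.971429254999343), np.float64(-18.903864772026246)] [np.float64(243.960541312619), np.float64(168.7823194128932), np.float64(243.511457187039), np.float64(169.0750762542373)]
tool axes [[-1.    0.08 -0.  ]
 [ 0.08  1.   -0.  ]
 [ 0.   -0.   -1.  ]]
hub z82 [559.44 -40.2   -0.08  56.05] 3.930494545739472
```

```bash
python3 -m creep '[{"translation":[0,0.5,4],"angular":[0,0,0],"jaw":0},{"translation":[0,0.5,12],"angular":[0,0,0],"jaw":0},{"translation":[0,0.5,21],"angular":[0,0,0],"jaw":0},{"translation":[0,0.5,30],"angular":[0,0,0],"jaw":0},{"translation":[0,0.5,38],"angular":[0,0,0],"jaw":0},{"translation":[0,0.5,43],"angular":[0,0,0],"jaw":0},{"translation":[0,0.5,45],"angular":[0,0,0],"jaw":0},{"translation":[0,0.5,46],"angular":[0,0,0],"jaw":0}]'; python3 -m creep '[{"translation":[0,0,0],"angular":[0,0,0],"jaw":0},{"translation":[0,0,0.5],"angular":[0,0,0],"jaw":0},{"translation":[0,0,1],"angular":[0,0,0],"jaw":0},{"translation":[0,0,1.5],"angular":[0,0,0],"jaw":0},{"translation":[0,0,2],"angular":[0,0,0],"jaw":0},{"translation":[0,0,2.5],"angular":[0,0,0],"jaw":0},{"translation":[0,0,3],"angular":[0,0,0],"jaw":0},{"translation":[0,0,3],"angular":[0,0,0],"jaw":0}]'
```

```text
t: 8.6
ee_pos: [504.4, -37.0, 168.7]
orientation: [0.125, 3.139, -0.0]
ft_force: [0.2, 0.8, -2.9]
width: 21.9
grasp_force: 30.0
t: 9.6
ee_pos: [504.3, -37.0, 165.6]
orientation: [-0.125, -3.139, 0.0]
ft_force: [-0.2, 1.2, -1.7]
width: 21.7
grasp_force: 30.0
```

```bash
python3 -m creep '[{"translation":[0,0,0.4],"angular":[0,0,0],"jaw":0},{"translation":[0,0,0.8],"angular":[0,0,0],"jaw":0},{"translation":[0,0,1.2],"angular":[0,0,0],"jaw":0},{"translation":[0,0,1.6],"angular":[0,0,0],"jaw":0},{"translation":[0,0,2],"angular":[0,0,0],"jaw":0},{"translation":[0,0,2.4],"angular":[0,0,0],"jaw":0},{"translation":[0,0,2.5],"angular":[0,0,0],"jaw":0},{"translation":[0,0,2.5],"angular":[0,0,0],"jaw":0}]'
```

```text
t: 10.6
ee_pos: [504.3, -37.0, 163.1]
orientation: [-0.125, -3.139, -0.0]
ft_force: [-0.3, 0.8, -2.6]
width: 22.1
grasp_force: 30.0
```

```bash
python3 -m creep '[{"translation":[0,0,0.4],"angular":[0,0,0],"jaw":0},{"translation":[0,0,0.8],"angular":[0,0,0],"jaw":0},{"translation":[0,0,1.2],"angular":[0,0,0],"jaw":0},{"translation":[0,0,1.6],"angular":[0,0,0],"jaw":0},{"translation":[0,0,2],"angular":[0,0,0],"jaw":0},{"translation":[0,0,2.4],"angular":[0,0,0],"jaw":0},{"translation":[0,0,2.5],"angular":[0,0,0],"jaw":0},{"translation":[0,0,2.5],"angular":[0,0,0],"jaw":0}]'
```

```text
t: 11.6
ee_pos: [504.3, -37.0, 160.7]
orientation: [0.125, 3.139, -0.0]
ft_force: [-0.5, -0.2, -3.0]
width: 21.8
grasp_force: 30.0
```

```bash
python3 -m creep '[{"translation":[0,0,0.4],"angular":[0,0,0],"jaw":0},{"translation":[0,0,0.8],"angular":[0,0,0],"jaw":0},{"translation":[0,0,1.2],"angular":[0,0,0],"jaw":0},{"translation":[0,0,1.6],"angular":[0,0,0],"jaw":0},{"translation":[0,0,2],"angular":[0,0,0],"jaw":0},{"translation":[0,0,2.4],"angular":[0,0,0],"jaw":0},{"translation":[0,0,2.5],"angular":[0,0,0],"jaw":0},{"translation":[0,0,2.5],"angular":[0,0,0],"jaw":0}]'
```

```text
t: 12.6
ee_pos: [504.3, -37.0, 158.2]
orientation: [-0.125, -3.139, 0.0]
ft_force: [0.1, -0.6, -1.7]
width: 22.0
grasp_force: 30.0
```

```bash
python3 -m creep '[{"translation":[0,0,0.4],"angular":[0,0,0],"jaw":0},{"translation":[0,0,0.8],"angular":[0,0,0],"jaw":0},{"translation":[0,0,1.2],"angular":[0,0,0],"jaw":0},{"translation":[0,0,1.6],"angular":[0,0,0],"jaw":0},{"translation":[0,0,2],"angular":[0,0,0],"jaw":0},{"translation":[0,0,2.4],"angular":[0,0,0],"jaw":0},{"translation":[0,0,2.5],"angular":[0,0,0],"jaw":0},{"translation":[0,0,2.5],"angular":[0,0,0],"jaw":0}]'
```

```text
t: 13.6
ee_pos: [504.5, -37.0, 157.0]
orientation: [0.125, 3.139, -0.0]
ft_force: [-5.5, 0.6, 13.8]
width: 21.8
grasp_force: 30.0
```

```bash
python3 -m creep '[{"translation":[0,0,-1.4],"angular":[0,0,0],"jaw":0},{"translation":[0,0,-2.6],"angular":[0,0,0],"jaw":0},{"translation":[-2,0.2,-2.6],"angular":[0,0,0],"jaw":0},{"translation":[-7,0.4,-2.6],"angular":[0,0,0],"jaw":0},{"translation":[-12,0.6,-2.6],"angular":[0,0,0],"jaw":0},{"translation":[-16,0.8,-2.6],"angular":[0,0,0],"jaw":0},{"translation":[-19,0.8,-2.6],"angular":[0,0,0],"jaw":0},{"translation":[-20,0.8,-2.6],"angular":[0,0,0],"jaw":0}]'; python3 mv.py 559.2 -40.7 158.3 -4.6
```

```text
t: 14.6
ee_pos: [524.5, -37.8, 158.2]
orientation: [-0.125, -3.139, 0.0]
ft_force: [0.2, 0.0, -2.9]
width: 21.8
grasp_force: 30.0
trans [-34.8  -0.1  -0.1] ang [-0.     -0.      0.0005] t 14.6 pos [524.5 -37.8 158.2] ft [ 0.2  0.  -2.9]
```

```bash
python3 -m creep '[{"translation":[-0.5,0,0],"angular":[0,0,0],"jaw":0},{"translation":[-1.5,0,0],"angular":[0,0,0],"jaw":0},{"translation":[-3,0,0],"angular":[0,0,0],"jaw":0},{"translation":[-4.5,0,0],"angular":[0,0,0],"jaw":0},{"translation":[-5.5,0,0],"angular":[0,0,0],"jaw":0},{"translation":[-6,0,0],"angular":[0,0,0],"jaw":0},{"translation":[-6,0,0],"angular":[0,0,0],"jaw":0},{"translation":[-6,0,0],"angular":[0,0,0],"jaw":0}]'
```

```text
t: 15.6
ee_pos: [530.2, -38.3, 158.3]
orientation: [-0.125, -3.139, -0.0]
ft_force: [0.5, -0.5, -3.2]
width: 21.9
grasp_force: 30.0
```

Run:
```python
from h import *
o=ctrl.get_obs();print(o['ft_force'],o['ee_pos'],o['moment'])
```

```text
[ 0.51139414 -0.53730832 -3.19041479] [530.24582493 -38.28640368 158.27119528] [-0.00274992 -0.02861665 -0.04336901]
```

```bash
python3 -m creep '[{"translation":[-1,0,0],"angular":[0,0,0],"jaw":0},{"translation":[-4,0,0],"angular":[0,0,0],"jaw":0},{"translation":[-8,0,0],"angular":[0,0,0],"jaw":0},{"translation":[-12,0,0],"angular":[0,0,0],"jaw":0},{"translation":[-16,0,0],"angular":[0,0,0],"jaw":0},{"translation":[-19,0,0],"angular":[0,0,0],"jaw":0},{"translation":[-20,0,0],"angular":[0,0,0],"jaw":0},{"translation":[-20,0,0],"angular":[0,0,0],"jaw":0}]'; python3 mv.py 559.2 -40.7 158.3 -4.6
```

```text
t: 16.6
ee_pos: [550.2, -39.9, 158.2]
orientation: [-0.125, -3.139, 0.0]
ft_force: [0.2, 0.1, -2.1]
width: 22.1
grasp_force: 30.0
trans [-9.1 -0.1 -0.1] ang [-0.     -0.0002  0.0005] t 16.6 pos [550.2 -39.9 158.2] ft [ 0.2  0.1 -2.1]
```

```bash
python3 -m creep '[{"translation":[-1,0,0],"angular":[0,0,0],"jaw":0},{"translation":[-3,0,0],"angular":[0,0,0],"jaw":0},{"translation":[-5,0,0],"angular":[0,0,0],"jaw":0},{"translation":[-6.5,0,0],"angular":[0,0,0],"jaw":0},{"translation":[-8,0,0],"angular":[0,0,0],"jaw":0},{"translation":[-9,0,0],"angular":[0,0,0],"jaw":0},{"translation":[-9.5,0,0],"angular":[0,0,0],"jaw":0},{"translation":[-9.5,0,0],"angular":[0,0,0],"jaw":0}]'
```

```text
t: 17.6
ee_pos: [559.7, -40.7, 158.3]
orientation: [0.125, 3.139, 0.0]
ft_force: [-0.8, -0.2, -2.0]
width: 21.8
grasp_force: 30.0
```

```bash
python3 -m creep '[{"translation":[-0.3,0,0],"angular":[0,0,0],"jaw":0},{"translation":[-0.6,0,0],"angular":[0,0,0],"jaw":0},{"translation":[-0.9,0,0],"angular":[0,0,0],"jaw":0},{"translation":[-1.2,0,0],"angular":[0,0,0],"jaw":0},{"translation":[-1.5,0,0],"angular":[0,0,0],"jaw":0},{"translation":[-1.5,0,0],"angular":[0,0,0],"jaw":0},{"translation":[-1.5,0,0],"angular":[0,0,0],"jaw":0},{"translation":[-1.5,0,0],"angular":[0,0,0],"jaw":0}]'
```

```text
t: 18.6
ee_pos: [560.9, -40.7, 158.2]
orientation: [-0.125, -3.138, -0.0]
ft_force: [-1.5, 0.5, -1.4]
width: 22.2
grasp_force: 30.0
```

```bash
python3 -m creep '[{"translation":[0.5,0,-0.2],"angular":[0,0,0],"jaw":0},{"translation":[0.7,0,-0.5],"angular":[0,0,0],"jaw":0},{"translation":[0.7,0,-0.8],"angular":[0,0,0],"jaw":0},{"translation":[0.7,0,-1.1],"angular":[0,0,0],"jaw":0},{"translation":[0.7,0,-1.4],"angular":[0,0,0],"jaw":0},{"translation":[0.7,0,-1.7],"angular":[0,0,0],"jaw":0},{"translation":[0.7,0,-2],"angular":[0,0,0],"jaw":0},{"translation":[0.7,0,-2]  ,"angular":[0,0,0],"jaw":0}]'
```

```text
t: 19.6
ee_pos: [560.4, -40.7, 160.0]
orientation: [-0.125, -3.139, 0.0]
ft_force: [0.8, -1.1, -7.9]
width: 21.5
grasp_force: 30.0
```

```bash
python3 -m creep '[{"translation":[0,0,-0.2],"angular":[0,0,0],"jaw":0},{"translation":[0,0,-0.4],"angular":[0,0,0],"jaw":0},{"translation":[0,0,-0.6],"angular":[0,0,0],"jaw":0},{"translation":[0,0,-0.8],"angular":[0,0,0],"jaw":0},{"translation":[0,0,-1],"angular":[0,0,0],"jaw":0},{"translation":[0,0,-1.2],"angular":[0,0,0],"jaw":0},{"translation":[0,0,-1.4],"angular":[0,0,0],"jaw":0},{"translation":[0,0,-1.4],"angular":[0,0,0],"jaw":0}]'
```

```text
t: 20.6
ee_pos: [560.4, -40.7, 161.6]
orientation: [-0.125, -3.139, -0.0]
ft_force: [0.2, 0.7, -8.2]
width: 22.2
grasp_force: 30.0
```

```bash
python3 -m creep '[{"translation":[0,0,-0.3],"angular":[0,0,0],"jaw":0},{"translation":[0,0,-0.6],"angular":[0,0,0],"jaw":0},{"translation":[0,0,-0.9],"angular":[0,0,0],"jaw":0},{"translation":[0,0,-1.2],"angular":[0,0,0],"jaw":0},{"translation":[0,0,-1.5],"angular":[0,0,0],"jaw":0},{"translation":[0,0,-1.8],"angular":[0,0,0],"jaw":0},{"translation":[0,0,-2.1],"angular":[0,0,0],"jaw":0},{"translation":[0,0,-2.4],"angular":[0,0,0],"jaw":0}]'
```

```text
t: 21.6
ee_pos: [560.6, -40.7, 164.2]
orientation: [0.125, 3.139, -0.0]
ft_force: [-0.3, 0.2, -6.4]
width: 22.2
grasp_force: 30.0
```

```bash
python3 -m creep '[{"translation":[0,0,-0.3],"angular":[0,0,0],"jaw":0},{"translation":[0,0,-0.6],"angular":[0,0,0],"jaw":0},{"translation":[0,0,-0.9],"angular":[0,0,0],"jaw":0},{"translation":[0,0,-1.2],"angular":[0,0,0],"jaw":0},{"translation":[0,0,-1.5],"angular":[0,0,0],"jaw":0},{"translation":[0,0,-1.8],"angular":[0,0,0],"jaw":0},{"translation":[0,0,-2.1],"angular":[0,0,0],"jaw":0},{"translation":[0,0,-2.4],"angular":[0,0,0],"jaw":0}]'
```

```text
t: 22.6
ee_pos: [560.7, -40.7, 166.7]
orientation: [0.125, 3.139, -0.0]
ft_force: [-0.2, 0.1, -2.9]
width: 21.9
grasp_force: 30.0
```

```bash
python3 -m creep '[{"translation":[0,0,-0.5],"angular":[0,0,0],"jaw":0},{"translation":[0,0,-1.5],"angular":[0,0,0],"jaw":0},{"translation":[0,0,-2.5],"angular":[0,0,0],"jaw":0},{"translation":[0,0,-4],"angular":[0,0,0],"jaw":0},{"translation":[0,0,-6],"angular":[0,0,0],"jaw":0},{"translation":[0,0,-8],"angular":[0,0,0],"jaw":0},{"translation":[0,0,-10],"angular":[0,0,0],"jaw":0},{"translation":[0,0,-12],"angular":[0,0,0],"jaw":0}]' && python3 -m creep '[{"translation":[0,0,-3],"angular":[0,0,0],"jaw":0},{"translation":[0,0,-8],"angular":[0,0,0],"jaw":0},{"translation":[0,0,-14],"angular":[0,0,0],"jaw":0},{"translation":[0,0,-20],"angular":[0,0,0],"jaw":0},{"translation":[0,0,-26],"angular":[0,0,0],"jaw":0},{"translation":[0,0,-31],"angular":[0,0,0],"jaw":0},{"translation":[0,0,-34],"angular":[0,0,0],"jaw":0},{"translation":[0,0,-35],"angular":[0,0,0],"jaw":0}]'
python3 - <<'E'
from h import *
b=shot('scene','s5.png')
cv2.imwrite('pics/c5.png',cv2.resize(b[60:240,200:350,::-1],None,fx=3.3,fy=3.3,interpolation=cv2.INTER_CUBIC))
print(ctrl.get_obs()['ft_force'])
E
```

```text
t: 23.6
ee_pos: [560.5, -40.7, 178.6]
orientation: [0.125, 3.139, -0.0]
ft_force: [-0.3, -0.6, -2.8]
width: 21.8
grasp_force: 30.0
t: 24.6
ee_pos: [560.5, -40.7, 213.6]
orientation: [0.125, 3.139, -0.0]
ft_force: [0.1, -0.0, -4.0]
width: 22.2
grasp_force: 30.0
[ 0.66745809 -0.92063622 -2.33681944]
```

View pics/c5.png

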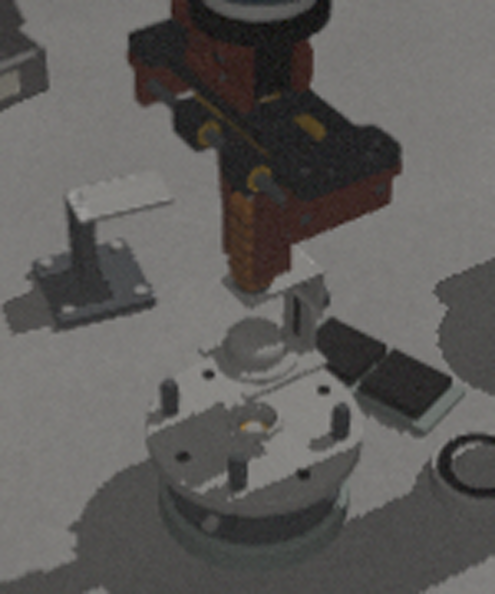

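The cap is on the fork at crop (255,340), dome up, and the open bore shows at (257,420). Now carry it to the tray.

```bash
python3 mv.py 513.7 299.7 160 -18.9
```

```text
trans [ 73.8 335.6  53.6] ang [0.0e+00 1.0e-04 2.5e-01] t 24.65 pos [560.5 -40.7 213.6] ft [ 0.7 -0.9 -2.3]
```

```bash
python3 -m creep '[{"translation":[0.7,3,0],"angular":[0,0,0],"jaw":0},{"translation":[2.5,11.5,0],"angular":[0,0,0],"jaw":0},{"translation":[5.7,26,0],"angular":[0,0,0],"jaw":0},{"translation":[10,47,0],"angular":[0,0,0],"jaw":0},{"translation":[16,74,0],"angular":[0,0,0],"jaw":0},{"translation":[23,105,0],"angular":[0,0,0],"jaw":0},{"translation":[30,136.5,0],"angular":[0,0,0],"jaw":0},{"translation":[37,168,0],"angular":[0,0,0],"jaw":0}]' && python3 -m creep '[{"translation":[7,31,0],"angular":[0,0,0.02],"jaw":0},{"translation":[14,62.5,0],"angular":[0,0,0.06],"jaw":0},{"translation":[21,94,0],"angular":[0,0,0.1],"jaw":0},{"translation":[26.5,121,0],"angular":[0,0,0.15],"jaw":0},{"translation":[31,142,0],"angular":[0,0,0.19],"jaw":0},{"translation":[34.5,156,0],"angular":[0,0,0.22],"jaw":0},{"translation":[36,164.5,0],"angular":[0,0,0.24],"jaw":0},{"translation":[37,168,0],"angular":[0,0,0.25],"jaw":0}]'; python3 mv.py 513.7 299.7 160 -18.9;python3 - <<'E'
from h import *
b=shot('scene','s6.png'); a=shot('top','t6.png')
f=lambda a,x,y,w,h,k:cv2.resize(a[y:y+h,x:x+w,::-1],None,fx=k,fy=k,interpolation=cv2.INTER_CUBIC)
cv2.imwrite('pics/c6.png',np.hstack([f(b,320,150,190,220,2),f(a,70,130,190,220,2)]))
E
```

```text
t: 25.65
ee_pos: [536.4, 131.6, 213.5]
orientation: [-0.124, -3.139, -0.0]
ft_force: [0.5, 0.9, -3.6]
width: 21.6
grasp_force: 30.0
t: 26.65
ee_pos: [513.2, 300.7, 213.4]
orientation: [-0.515, -3.099, 0.0]
ft_force: [-0.1, -0.7, -3.0]
width: 21.5
grasp_force: 30.0
trans [-0.8 -0.8 53.4] ang [-0.0001 -0.      0.0005] t 26.65 pos [513.2 300.7 213.4] ft [-0.1 -0.7 -3. ]
```

View pics/c6.png

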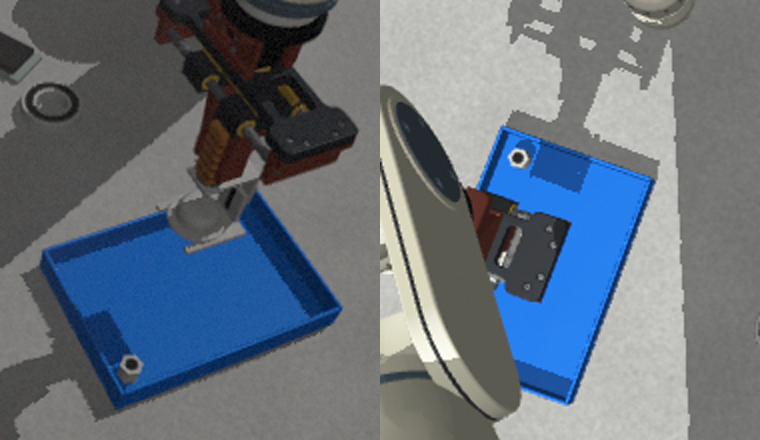

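The cap still sits on the fork over the tray, level and clear of the nut. Lowering.

```bash
python3 -m creep '[{"translation":[0,0,5],"angular":[0,0,0],"jaw":0},{"translation":[0,0,18],"angular":[0,0,0],"jaw":0},{"translation":[0,0,36],"angular":[0,0,0],"jaw":0},{"translation":[0,0,56],"angular":[0,0,0],"jaw":0},{"translation":[0,0,76],"angular":[0,0,0],"jaw":0},{"translation":[0,0,93],"angular":[0,0,0],"jaw":0},{"translation":[0,0,104],"angular":[0,0,0],"jaw":0},{"translation":[0,0,108],"angular":[0,0,0],"jaw":0}]' && python3 -m creep '[{"translation":[0,0,1],"angular":[0,0,0],"jaw":0},{"translation":[0,0,2],"angular":[0,0,0],"jaw":0},{"translation":[0,0,3],"angular":[0,0,0],"jaw":0},{"translation":[0,0,4],"angular":[0,0,0],"jaw":0},{"translation":[0,0,5],"angular":[0,0,0],"jaw":0},{"translation":[0,0,6],"angular":[0,0,0],"jaw":0},{"translation":[0,0,7],"angular":[0,0,0],"jaw":0},{"translation":[0,0,8],"angular":[0,0,0],"jaw":0}]' && python3 -m creep '[{"translation":[0,0,1],"angular":[0,0,0],"jaw":0},{"translation":[0,0,2],"angular":[0,0,0],"jaw":0},{"translation":[0,0,3],"angular":[0,0,0],"jaw":0},{"translation":[0,0,4],"angular":[0,0,0],"jaw":0},{"translation":[0,0,5],"angular":[0,0,0],"jaw":0},{"translation":[0,0,6],"angular":[0,0,0],"jaw":0},{"translation":[0,0,7],"angular":[0,0,0],"jaw":0},{"translation":[0,0,8],"angular":[0,0,0],"jaw":0}]'
```

```text
t: 27.75
ee_pos: [513.3, 299.9, 104.5]
orientation: [-0.516, -3.098, 0.001]
ft_force: [0.2, 0.5, -2.7]
width: 21.8
grasp_force: 30.0
t: 28.75
ee_pos: [513.5, 300.1, 97.4]
orientation: [-0.516, -3.099, 0.0]
ft_force: [0.1, -0.5, -2.6]
width: 21.9
grasp_force: 30.0
t: 29.75
ee_pos: [513.5, 300.1, 89.4]
orientation: [0.516, 3.099, 0.0]
ft_force: [-0.1, -0.6, -3.8]
width: 21.8
grasp_force: 30.0
```

```bash
python3 -m creep '[{"translation":[0,0,0.4],"angular":[0,0,0],"jaw":0},{"translation":[0,0,0.8],"angular":[0,0,0],"jaw":0},{"translation":[0,0,1.2],"angular":[0,0,0],"jaw":0},{"translation":[0,0,1.6],"angular":[0,0,0],"jaw":0},{"translation":[0,0,2],"angular":[0,0,0],"jaw":0},{"translation":[0,0,2.4],"angular":[0,0,0],"jaw":0},{"translation":[0,0,2.8],"angular":[0,0,0],"jaw":0},{"translation":[0,0,3],"angular":[0,0,0],"jaw":0}]'
python3 - <<'E'
from h import *
b=shot('scene','s7.png')
cv2.imwrite('pics/c7.png',cv2.resize(b[210:310,370:480,::-1],None,fx=5,fy=5,interpolation=cv2.INTER_CUBIC))
E
```

```text
t: 30.75
ee_pos: [513.5, 300.1, 86.4]
orientation: [-0.516, -3.099, 0.0]
ft_force: [0.1, 0.2, -2.4]
width: 21.6
grasp_force: 30.0
```

View pics/c7.png

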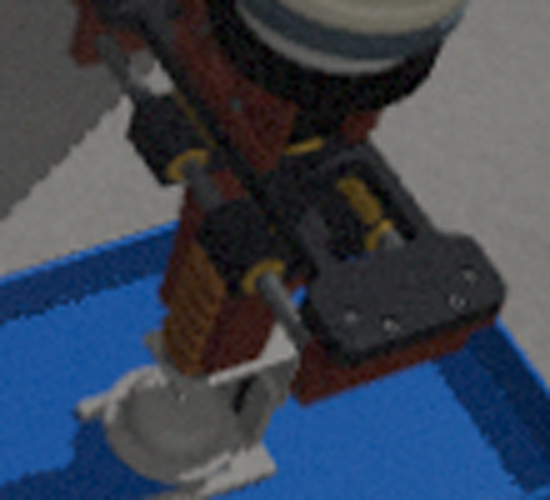

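The fork and cap are low in the tray, but I can't tell from the picture whether the cap has left the tines. I'll feel for the floor.

```bash
python3 -m creep '[{"translation":[0,0,0.4],"angular":[0,0,0],"jaw":0},{"translation":[0,0,0.8],"angular":[0,0,0],"jaw":0},{"translation":[0,0,1.2],"angular":[0,0,0],"jaw":0},{"translation":[0,0,1.6],"angular":[0,0,0],"jaw":0},{"translation":[0,0,2],"angular":[0,0,0],"jaw":0},{"translation":[0,0,2.2],"angular":[0,0,0],"jaw":0},{"translation":[0,0,2.4],"angular":[0,0,0],"jaw":0},{"translation":[0,0,2.4],"angular":[0,0,0],"jaw":0}]'
```

```text
t: 31.8
ee_pos: [513.7, 300.1, 85.8]
orientation: [0.516, 3.099, 0.0]
ft_force: [-3.4, -2.9, 15.3]
width: 22.0
grasp_force: 30.0
```

Floor contact at TCP 85.8, so the cap stands on its skirt. Raise the fork into mid-gap and withdraw it.

```bash
python3 -m creep '[{"translation":[0,0,-2.5],"angular":[0,0,0],"jaw":0},{"translation":[0,0,-5],"angular":[0,0,0],"jaw":0},{"translation":[0,0,-5.5],"angular":[0,0,0],"jaw":0},{"translation":[1,0,-5.5],"angular":[0,0,0],"jaw":0},{"translation":[3,0,-5.5],"angular":[0,0,0],"jaw":0},{"translation":[6,0,-5.5],"angular":[0,0,0],"jaw":0},{"translation":[10,0,-5.5],"angular":[0,0,0],"jaw":0},{"translation":[15,0,-5.5],"angular":[0,0,0],"jaw":0}]' && python3 -m creep '[{"translation":[5,0,0],"angular":[0,0,0],"jaw":0},{"translation":[11,0,0],"angular":[0,0,0],"jaw":0},{"translation":[17,0,0],"angular":[0,0,0],"jaw":0},{"translation":[23,0,0],"angular":[0,0,0],"jaw":0},{"translation":[29,0,0],"angular":[0,0,0],"jaw":0},{"translation":[35,0,0],"angular":[0,0,0],"jaw":0},{"translation":[40,0,0],"angular":[0,0,0],"jaw":0},{"translation":[42,0,0],"angular":[0,0,0],"jaw":0}]'
python3 - <<'E'
from h import *
b=shot('scene','s8.png')
cv2.imwrite('pics/c8.png',cv2.resize(b[210:350,340:490,::-1],None,fx=4,fy=4,interpolation=cv2.INTER_CUBIC))
E
```

```text
t: 32.8
ee_pos: [499.0, 305.1, 89.6]
orientation: [-0.516, -3.099, -0.0]
ft_force: [0.2, -0.6, -2.1]
width: 22.0
grasp_force: 30.0
t: 33.8
ee_pos: [459.3, 318.7, 89.6]
orientation: [-0.515, -3.099, 0.0]
ft_force: [-0.2, 0.3, -3.0]
width: 21.9
grasp_force: 30.0
```

View pics/c8.png

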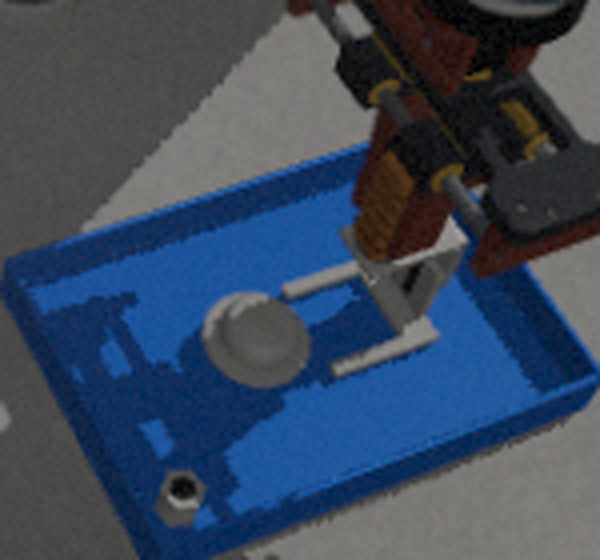

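The cap stands dome up at crop (257,340) and the fork is fully clear of it. Lift out and return to the rest.

```bash
python3 -m creep '[{"translation":[0,0,-5],"angular":[0,0,0],"jaw":0},{"translation":[0,0,-18],"angular":[0,0,0],"jaw":0},{"translation":[0,0,-36],"angular":[0,0,0],"jaw":0},{"translation":[0,0,-56],"angular":[0,0,0],"jaw":0},{"translation":[0,0,-76],"angular":[0,0,0],"jaw":0},{"translation":[0,0,-96],"angular":[0,0,0],"jaw":0},{"translation":[0,0,-112],"angular":[0,0,0],"jaw":0},{"translation":[0,0,-120],"angular":[0,0,0],"jaw":0}]'; python3 mv.py 404.9 -266.2 205 -15.3
```

```text
t: 34.85
ee_pos: [460.0, 318.8, 211.3]
orientation: [0.516, 3.097, 0.002]
ft_force: [-0.0, 0.2, -2.9]
width: 21.4
grasp_force: 30.0
trans [-137.3 -571.3    5.5] ang [ 0.0016  0.0013 -0.0628] t 34.85 pos [460.  318.8 211.3] ft [-0.   0.2 -2.9]
```

```bash
python3 -m creep '[{"translation":[-3,-12,0],"angular":[0,0,0],"jaw":0},{"translation":[-9,-38,0],"angular":[0,0,0],"jaw":0},{"translation":[-18,-74,0],"angular":[0,0,0],"jaw":0},{"translation":[-28,-116,0],"angular":[0,0,0],"jaw":0},{"translation":[-38,-158,0],"angular":[0,0,0],"jaw":0},{"translation":[-48,-200,0],"angular":[0,0,0],"jaw":0},{"translation":[-58,-242,0],"angular":[0,0,0],"jaw":0},{"translation":[-68,-284,0],"angular":[0,0,0],"jaw":0}]' && python3 -m creep '[{"translation":[-10,-42,0],"angular":[0,0,-0.01],"jaw":0},{"translation":[-20,-84,0],"angular":[0,0,-0.02],"jaw":0},{"translation":[-30,-126,0],"angular":[0,0,-0.03],"jaw":0},{"translation":[-40,-168,0],"angular":[0,0,-0.04],"jaw":0},{"translation":[-50,-208,0],"angular":[0,0,-0.05],"jaw":0},{"translation":[-59,-245,0],"angular":[0,0,-0.06],"jaw":0},{"translation":[-66,-272,0],"angular":[0,0,-0.063],"jaw":0},{"translation":[-69,-287,0],"angular":[0,0,-0.063],"jaw":0}]';  python3 mv.py 406.2 -266.7 114.7 -15.3
```

```text
t: 35.85
ee_pos: [430.6, 26.0, 208.9]
orientation: [-0.516, -3.098, 0.001]
ft_force: [0.5, -0.5, -1.9]
width: 22.2
grasp_force: 30.0
t: 36.85
ee_pos: [403.1, -267.1, 208.8]
orientation: [-0.42, -3.112, -0.001]
ft_force: [-0.4, -0.2, -2.6]
width: 22.3
grasp_force: 30.0
trans [-3.   1.2 94.1] ang [ 0.0004 -0.0014 -0.0014] t 36.85 pos [ 403.1 -267.1  208.8] ft [-0.4 -0.2 -2.6]
```

```bash
python3 -m creep '[{"translation":[-1,0.5,8],"angular":[0,0,0],"jaw":0},{"translation":[-2,1,24],"angular":[0,0,0],"jaw":0},{"translation":[-3,1,42],"angular":[0,0,0],"jaw":0},{"translation":[-3,1,60],"angular":[0,0,0],"jaw":0},{"translation":[-3,1,76],"angular":[0,0,0],"jaw":0},{"translation":[-3,1,88],"angular":[0,0,0],"jaw":0},{"translation":[-3,1,93],"angular":[0,0,0],"jaw":0},{"translation":[-3,1,94],"angular":[0,0,0],"jaw":0}]'; python3 mv.py 483.4 -287.8 114.7 -15.3
python3 - <<'E'
from h import *
a=shot('scene','s9.png')
cv2.imwrite('pics/c9.png',cv2.resize(a[70:175,190:310,::-1],None,fx=5,fy=5,interpolation=cv2.INTER_CUBIC))
E
```

```text
t: 37.85
ee_pos: [407.5, -265.8, 115.4]
orientation: [-0.418, -3.114, -0.0]
ft_force: [0.7, -0.8, -3.5]
width: 21.8
grasp_force: 30.0
trans [-79.   -1.2   0.7] ang [ 0.     -0.0002  0.0003] t 37.85 pos [ 407.5 -265.8  115.4] ft [ 0.7 -0.8 -3.5]
```

View pics/c9.png

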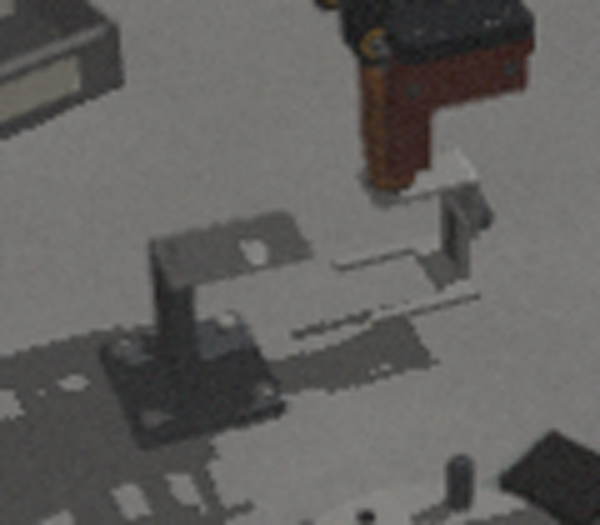

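The puller is level, its mouth facing the tongue at crop (230,250), strap above it and fork below. Slide in.

```bash
python3 -m creep '[{"translation":[-3,-1,0],"angular":[0,0,0],"jaw":0},{"translation":[-10,-1,0],"angular":[0,0,0],"jaw":0},{"translation":[-19,-1,0],"angular":[0,0,0],"jaw":0},{"translation":[-28,-1,0],"angular":[0,0,0],"jaw":0},{"translation":[-36,-1,0],"angular":[0,0,0],"jaw":0},{"translation":[-43,-1,0],"angular":[0,0,0],"jaw":0},{"translation":[-48,-1,0],"angular":[0,0,0],"jaw":0},{"translation":[-50,-1,0],"angular":[0,0,0],"jaw":0}]'
```

```text
t: 38.9
ee_pos: [455.7, -280.0, 115.5]
orientation: [-0.418, -3.114, -0.0]
ft_force: [0.7, 0.5, -2.6]
width: 22.2
grasp_force: 30.0
```

```bash
python3 -m creep '[{"translation":[-2,0,0],"angular":[0,0,0],"jaw":0},{"translation":[-6,0,0],"angular":[0,0,0],"jaw":0},{"translation":[-11,0,0],"angular":[0,0,0],"jaw":0},{"translation":[-16,0,0],"angular":[0,0,0],"jaw":0},{"translation":[-21,0,0],"angular":[0,0,0],"jaw":0},{"translation":[-25,0,0],"angular":[0,0,0],"jaw":0},{"translation":[-28,0,0],"angular":[0,0,0],"jaw":0},{"translation":[-29,0,0],"angular":[0,0,0],"jaw":0}]'; python3 mv.py 483.4 -287.8 104.7 -15.3
```

```text
t: 39.9
ee_pos: [483.6, -287.7, 115.6]
orientation: [-0.418, -3.114, -0.0]
ft_force: [-0.4, -0.4, -2.4]
width: 22.0
grasp_force: 30.0
trans [ 0.1 -0.2 10.9] ang [-0.     -0.      0.0003] t 39.9 pos [ 483.6 -287.7  115.6] ft [-0.4 -0.4 -2.4]
```

```bash
python3 -m creep '[{"translation":[0,0,2],"angular":[0,0,0],"jaw":0},{"translation":[0,0,4],"angular":[0,0,0],"jaw":0},{"translation":[0,0,6],"angular":[0,0,0],"jaw":0},{"translation":[0,0,7.5],"angular":[0,0,0],"jaw":0},{"translation":[0,0,8.5],"angular":[0,0,0],"jaw":0},{"translation":[0,0,9.3],"angular":[0,0,0],"jaw":0},{"translation":[0,0,10],"angular":[0,0,0],"jaw":0},{"translation":[0,0,10],"angular":[0,0,0],"jaw":0}]'
```

```text
t: 40.9
ee_pos: [483.4, -287.6, 105.6]
orientation: [-0.418, -3.114, 0.0]
ft_force: [0.5, -0.3, -2.3]
width: 21.8
grasp_force: 30.0
```

```bash
python3 -m creep '[{"translation":[0,0,0.3],"angular":[0,0,0],"jaw":0},{"translation":[0,0,0.5],"angular":[0,0,0],"jaw":0},{"translation":[0,0,0.7],"angular":[0,0,0],"jaw":0},{"translation":[0,0,0.9],"angular":[0,0,0],"jaw":0},{"translation":[0,0,1.1],"angular":[0,0,0],"jaw":0},{"translation":[0,0,1.3],"angular":[0,0,0],"jaw":0},{"translation":[0,0,1.3],"angular":[0,0,0],"jaw":0},{"translation":[0,0,1.3],"angular":[0,0,0],"jaw":0}]'
```

```text
t: 41.9
ee_pos: [483.4, -287.7, 104.7]
orientation: [0.418, 3.113, -0.0]
ft_force: [-2.3, 1.1, 5.8]
width: 22.0
grasp_force: 30.0
```

Seated on the tongue. Ease off, open, then retreat upward.

```bash
python3 -m creep '[{"translation":[0,0,-0.4],"angular":[0,0,0],"jaw":0},{"translation":[0,0,-0.4],"angular":[0,0,0],"jaw":0.35},{"translation":[0,0,-0.4],"angular":[0,0,0],"jaw":0.5},{"translation":[0,0,-0.4],"angular":[0,0,0],"jaw":0.7},{"translation":[0,0,-0.4],"angular":[0,0,0],"jaw":0.8},{"translation":[0,0,-0.4],"angular":[0,0,0],"jaw":0.8},{"translation":[0,0,-0.4],"angular":[0,0,0],"jaw":0.8},{"translation":[0,0,-0.4],"angular":[0,0,0],"jaw":0.8}]' && python3 -m creep '[{"translation":[0,0,-4],"angular":[0,0,0],"jaw":0.8},{"translation":[0,0,-14],"angular":[0,0,0],"jaw":0.8},{"translation":[0,0,-30],"angular":[0,0,0],"jaw":0.8},{"translation":[0,0,-50],"angular":[0,0,0],"jaw":0.8},{"translation":[0,0,-75],"angular":[0,0,0],"jaw":0.8},{"translation":[0,0,-100],"angular":[0,0,0],"jaw":0.8},{"translation":[80,0,-125],"angular":[0,0,0],"jaw":0.8},{"translation":[120,0,-140],"angular":[0,0,0],"jaw":0.8}]'
python3 - <<'E'
from h import *
a=shot('scene','s10.png')
cv2.imwrite('pics/c10.png',cv2.resize(a[70:380,180:510,::-1],None,fx=1.9,fy=1.9,interpolation=cv2.INTER_CUBIC))
E
```

```text
t: 42.9
ee_pos: [483.4, -287.6, 104.7]
orientation: [0.418, 3.114, -0.0]
ft_force: [0.3, -0.7, 0.3]
width: 70.0
grasp_force: 0.0
t: 43.9
ee_pos: [367.9, -256.0, 245.6]
orientation: [0.417, 3.113, -0.001]
ft_force: [0.2, -0.5, 0.9]
width: 70.5
grasp_force: 0.0
```

View pics/c10.png

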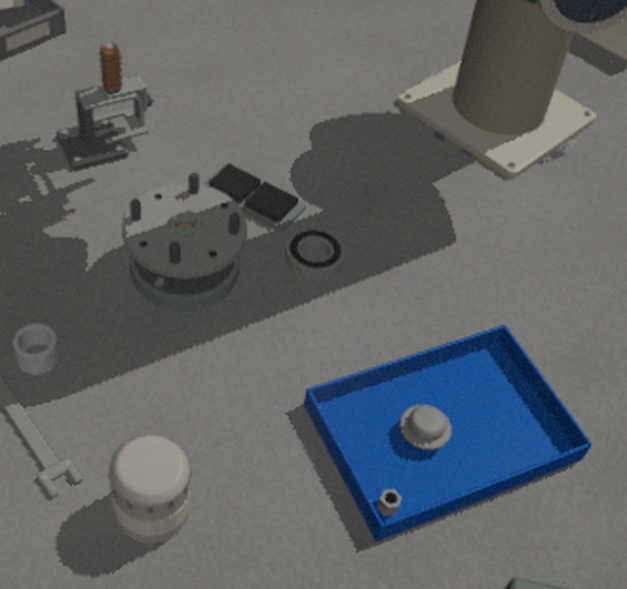

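The puller hangs on its rest at crop (110,100). The cap is dome up in the tray at (428,427), the hub is open at (185,222), and the other goods haven't moved.

```bash
python3 -c "
from workcell import ctrl
print(ctrl.close_job())"
```

```text
the job is handed in; nothing more can be done
None
```

The dust cap is off the hub and standing dome up in the parts tray, the puller is back on its rest, and the job was handed in at about 44 s of the 72 s allowed.

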